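# Refit the hinge pin of a tortilla press

## Task

The tortilla press has been washed and needs putting back together. Draw its loose top plate back until the knuckle on its edge is home in the hinge yoke of the base, then thread the loose steel hinge pin through the near ear, the knuckle and the far ear until the pin's collar sits against the ear. Feel it in gently, never forcing the pin or the plate, leave the plate lying flat on the base and do not disturb the mug, the honey jar or the salt shaker.

Things in the scene. Friction and masses are not known exactly. Their poses are not given: they have to be found in the camera images.
- press: Fixed aluminium base of the tortilla press, origin under its centre on the worktop; lower plate radius 85 mm, flat top 16 up; x runs from hinge to lever (fixed at x = 122, leaning out, 170 high). Hinge yoke, 44 high: ears at y -24 to -14 and 14 to 24, bored 13.5 mm along y at z = 32.6, x = -105 +-7 (clamped in slots, exact x not measured); a cross web closes its -x end.
- top_plate: Loose aluminium top plate, 170 mm across, 10 mm thick, 0.5 to 0.75 kg, flat on the base; origin: centre of its underside. Its knuckle points to -x, between the ears. It starts 6 to 26 mm too far to the press's +x, a little turned; drawn fully back the knuckle butts on the yoke's cross web and its hole is about 0.5 mm to -x of the ear holes. Sliding friction 2 to 6 N.
- knuckle_hole (a point): Centre of the knuckle's hole, at (-105, 0, 14) mm of top_plate and with its axes. Hole along y, 13.5 mm wide; knuckle 24 mm wide (y), 11 mm outer radius. With the plate flat the hole lies about 2.6 mm below the ear holes, so the pin's chamfered nose must lift the plate's edge on entering; a push of 10 N is enough when it is well lined up.
- pad_top (a point): Top of the raised pad on the top plate, 46 mm above the worktop, axes of top_plate. The pad is 50 mm along x, 22 mm across y and stands 20 mm above the plate: pinch it across y to draw the plate.
- pin: Loose stepped steel pin, 0.12 kg, lying level, axis 10 mm above the worktop. Origin on the axis at the collar's face; x to the nose (at first about world +y). Stem 12 mm thick, x 0 to 60, nose chamfered to 8.4 mm over 3.5 mm; collar 20 mm thick, x -4 to 0; grip 15 mm thick, x -44 to -4; square head 20 mm, x -50 to -44. Home: origin at y = -24 mm of the press (or 24, from the other side).
- mug: Bystander: grey and white mug, 97 mm high; origin at the centre of its underside.
- honey: Bystander: honey jar with a dark lid, 61 mm across, 82 mm high; origin at the centre of its underside.
- salt: Bystander: cream shaker with a black top, 45 mm across, 78 mm high; origin at the centre of its underside.

How it is judged:
By the outcome, as a careful person would: the job done as asked, in the order asked, and still so for the second after the job is handed in, with the robot touching nothing.
It also fails if it takes over 64 s, if anything falls off the work surface, if the arm or the gripper's body presses on something with over 40 N, if the wrist force passes 120 N, or if a joint passes its speed limit or range.

## Robot

A 6-joint arm with a two-finger parallel gripper is mounted at the origin on a cart in front of the work surface, level with it; the furniture and walls round the work are solid. World frame = base frame: x ahead of the robot, y to its left, z up, the work surface at z = 0. Lengths are in m, angles in degrees, forces in N, time in s.
With the tool pointing down it reaches from about 0.25 to 0.725 m from the base axis. Payload 9.7 kg.
Tool frame: the origin (TCP) lies midway between the tips of the shut fingers; the grasp point (between the pads) lies 19 mm behind it; z points along the fingers, y is the line along which they close (so a half turn about z gives the same grasp; the last joint's range is limited). The gripper opens to 85 mm and grips with 20 to 120 N. Pads are 22 mm wide; open, the fingers measure 114 mm over their backs; the gripper's body (76 mm by 85 mm) begins 54 mm behind the grasp point. The pads swing forward as they close: fully open they stand 13 mm farther back than shut.
Start: joints at [-70.359, 4.979, 10.078, 95.1, 0, 90], TCP at [0.185, -0.518, 0.231] pointing down, gripper open.
Joint ranges: [-179.16, 179.16], [-48.56, 103.87], [-65.8, 70.77], [-126.05, 130.52], [-82.76, 87.17], [-180, 180]. Speed limits (degrees/s): [127.2, 127.2, 147.25, 180, 180, 180].

## Interface

Orientations are given as [roll, pitch, yaw] about the fixed x, y, z axes, in that order (R = Rz(yaw) Ry(pitch) Rx(roll)).
In Python, from workcell import * gives the robot as it stands.
- The arm moves only by the tool servo_tool, never from a script. Its argument "moves" is a list of rows, each a list of 4 numbers: the shift along the world's x, y, z in parts of the range, where 1.0 means 60 cm, then the turn about the world's z in parts of the range, where 1.0 means pi rad. A call has 1 to 20 rows; each row is the pose to reach, as a shift and turn from the pose commanded when the call began; what a row does not reach only later rows make up. A row lasts 1/12 s, in which the tool goes at most 41.7 mm and 7.16 degrees, less where a joint would pass 70% of its speed; a pose out of reach is approached as far as the arm can. Shift and turn numbers lie between -1 and 1, and a call with a number outside is refused. A call with a gripper value outside its range is refused whole. "claw" is the closure, from 0 (fully open) to 1 (shut), set as the call begins (left out, the last holds). The fingers move at their own pace and stop on an object; "force" is the grip in N (left out, the last holds). Time passes only in rows, so rows that repeat a pose let the fingers close. It gives the time, the measured TCP pose, the force, the opening and the grip force at its end, in the units of the state.
- get_obs(): the state, without advancing time (a new reading comes with each control period).
- camera(name): name is "scene" or "top" or "wrist"; returns the picture (480x640x3 uint8, red, green, blue); there is no depth.
- get_calibration(name): a dict with "fx", "fy", "cx", "cy" (pixels), "rvec" (rotation vector, rad) and "tvec" (3), from world to camera coordinates, as OpenCV has them; the wrist camera has in their place "tool_from_camera" (4x4, takes a point from camera to tool coordinates, whose origin is the TCP and whose axes are the flange's). Camera axes: x right, y down, z forward; pixel columns grow to the right and rows downward; lengths in m; the calibration is good to about 2 mm. The wrist camera is an equidistant fisheye: a pixel r from the principal point sees the ray r / f radians off the axis. A picture is of the moment at which its call begins: read the wrist's pose just before it. get_calibration takes no time and is no camera call.
- job_done(): hands the job in; it is judged then, once.
The state is a dict: "time": time; "q": joint angles; "qd": joint speeds; "joint_efforts": joint torques, N m; "ee_pos": TCP position; "tcp_rot": TCP orientation; "wrist_force": force on the tool from outside, world axes, zero at the start; "torque": the same for the moment, N m; "opening": finger opening in m; "grasp_force": force on a finger pad.
Only numpy, scipy, OpenCV 4.12 (cv2) and the standard library are available. Lean on these libraries where they do the work, as an engineer would, in place of code of your own. Each camera call takes 0.05 s, during which the arm holds its last target. There are 200 camera calls.

## Working session

There is one attempt and no reset: what is moved stays moved. The work goes in short steps, Python scripts to look and compute and a tool call to move; the robot and the scene stay as the last step left them, time stands still between calls to the robot, and variables do not carry over. Pictures are saved under pics/ and viewed, at most 10 in all, crops included, and the job is handed in when it is done.

Besides the shell and the picture viewer there is one more tool, called as a command line: name --pt "numbers of a row" for each row, then --argument value for the rest. servo_tool: Moves the arm, as the interface text tells. Its arguments: {"type":"object","properties":{"moves":{"type":"array","items":{"type":"array","items":{"type":"number"}}},"claw":{"type":"number"},"force":{"type":"number"}},"required":["moves"]}

```bash
mkdir -p pics; python3 - <<'E'
from workcell import *
import cv2
for n in("scene","top"):
    cv2.imwrite(f"pics/{n}0.png",camera(n)[:,:,::-1])
    c=get_calibration(n); print(n,{k:(v if not hasattr(v,'tolist') else v.tolist()) for k,v in c.items()})
print(get_obs()); print(get_calibration("wrist"))
E
```

```text
scene {'fx': 482.88367170035144, 'fy': 482.88367170035144, 'cx': 322.81288322171196, 'cy': 238.61539477946204, 'rvec': [1.0971838393513875, -2.4541158969610395, 0.9264355164553937], 'tvec': [0.4120152321847851, 0.35480884772700694, 0.8875300152128941]}
top {'fx': 453.18022395392785, 'fy': 453.18022395392785, 'cx': 321.54883431464333, 'cy': 244.08989814158033, 'rvec': [2.1718974466352696, -2.155870453815334, 0.1375670887192491], 'tvec': [0.03249875287984739, 0.569380693008952, 0.9181691057024478]}
{'time': 0.1, 'q': array([-7.03584071e+01,  5.00744192e+00,  1.00392814e+01,  9.50990434e+01,
        6.23101562e-05,  8.99994971e+01]), 'qd': array([-0.02853491,  0.04169536,  0.07269332,  0.06376839,  0.03276537,
       -0.04872699]), 'joint_efforts': array([-8.58517906e-04, -5.21562696e+01,  4.65652585e+01,  1.59223593e-02,
       -1.54937533e-05, -2.52457204e-05]), 'ee_pos': array([ 0.18480725, -0.51780835,  0.2306614 ]), 'tcp_rot': array([-1.79932796e+02, -6.29000305e-05,  1.96420957e+01]), 'wrist_force': array([ 0.38427093, -0.39480514,  0.0108887 ]), 'torque': array([-0.04346112,  0.03572542, -0.03579722]), 'grasp_force': 0.0, 'opening': 0.08516853201991367}
{'fx': 371.64829954431775, 'fy': 371.64829954431775, 'cx': 325.39418322497124, 'cy': 237.2146397166744, 'tool_from_camera': array([[ 2.38116236e-04, -9.49680244e-01, -3.13220973e-01,
         8.03866063e-02],
       [ 9.99999968e-01,  2.01243074e-04,  1.50052716e-04,
         1.46173685e-04],
       [-7.94685484e-05, -3.13220998e-01,  9.49680262e-01,
        -1.43284433e-01],
       [ 0.00000000e+00,  0.00000000e+00,  0.00000000e+00,
         1.00000000e+00]])}
```

View pics/top0.png

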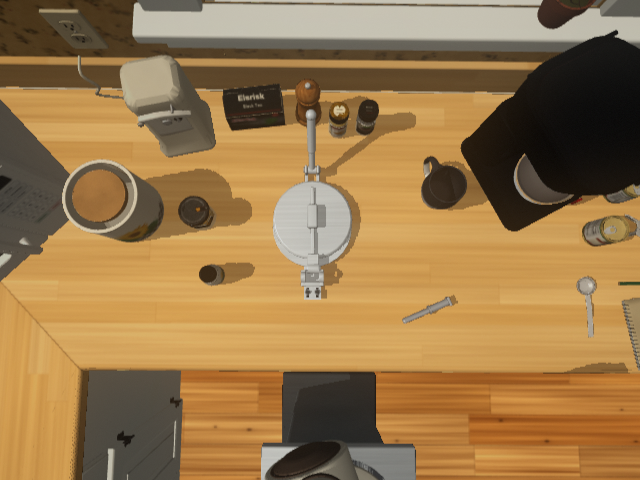

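View pics/scene0.png

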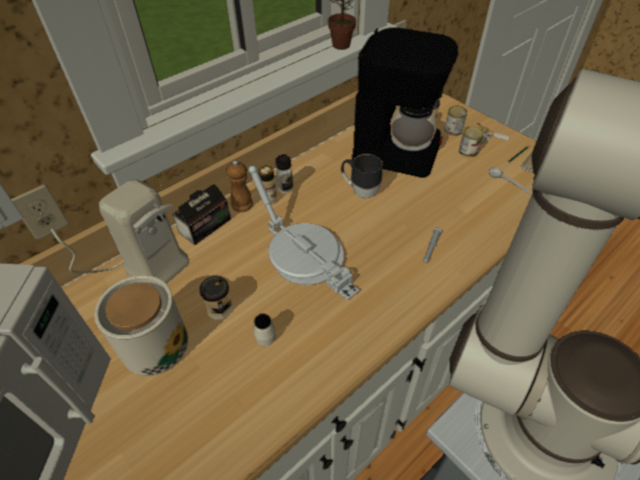

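Top view: press centred near (313,222), hinge yoke towards the robot near (313,280), lever tip at (311,115). The pin runs from about (404,321) to (453,300). Mug, honey and salt are clear of the work. Next I crop the two areas and compute the positions.

```bash
cat > h.py <<'E'
from workcell import *
import numpy as np, cv2
from scipy.spatial.transform import Rotation as R
def ray(n,uv,obs=None):
    c=get_calibration(n); u=np.array(uv,float)
    if n=="wrist":
        d=(u-[c["cx"],c["cy"]])/c["fx"]; r=np.hypot(*d); 
        v=np.array([*(d/r*np.sin(r)),np.cos(r)]) if r>0 else np.array([0,0,1.])
        T=np.array(c["tool_from_camera"]); Rt=R.from_euler("xyz",obs["tcp_rot"],degrees=True).as_matrix()
        return Rt@T[:3,3]+obs["ee_pos"], Rt@T[:3,:3]@v
    M=cv2.Rodrigues(np.array(c["rvec"]))[0]; v=np.array([(u[0]-c["cx"])/c["fx"],(u[1]-c["cy"])/c["fy"],1])
    return -M.T@np.array(c["tvec"]), M.T@v
def at(n,uv,z,obs=None):
    o,d=ray(n,uv,obs); return o+d*(z-o[2])/d[2]
def pix(n,p,obs=None):
    c=get_calibration(n)
    if n=="wrist":
        T=np.array(c["tool_from_camera"]); Rt=R.from_euler("xyz",obs["tcp_rot"],degrees=True).as_matrix()
        q=T[:3,:3].T@(Rt.T@(np.array(p)-obs["ee_pos"])-T[:3,3]); th=np.arctan2(np.hypot(q[0],q[1]),q[2])
        return np.array([c["cx"],c["cy"]])+c["fx"]*th*q[:2]/np.hypot(q[0],q[1])
    K=np.array([[c["fx"],0,c["cx"]],[0,c["fy"],c["cy"]],[0,0,1]])
    return cv2.projectPoints(np.array([p],float),np.array(c["rvec"]),np.array(c["tvec"]),K,None)[0].ravel()
E
python3 - <<'E'
from h import *
np.set_printoptions(precision=4,suppress=True)
im=cv2.imread("pics/top0.png")
a=cv2.resize(im[165:310,260:365],None,fx=4,fy=4,interpolation=cv2.INTER_CUBIC)
b=cv2.resize(im[285:335,390:470],None,fx=4,fy=4,interpolation=cv2.INTER_CUBIC)
o=np.zeros((580,760,3),np.uint8); o[:,:420]=a; o[:200,430:750]=b
cv2.imwrite("pics/c0.png",o)
# pin: grey mask
roi=im[285:335,390:470]; hsv=cv2.cvtColor(roi,cv2.COLOR_BGR2HSV)
m=((hsv[...,1]<70)).astype(np.uint8)
n,l,s,c=cv2.connectedComponentsWithStats(m); k=1+np.argmax(s[1:,4]); print(s[k])
pts=np.argwhere(l==k)[:,::-1]+[390,285]
W=np.array([at("top",p,.010)[:2] for p in pts]); mu=W.mean(0); d=np.linalg.svd(W-mu)[2][0]; t=(W-mu)@d
print("pin",mu,d,t.min(),t.max(),np.degrees(np.arctan2(d[1],d[0])))
e=(W-mu)@[-d[1],d[0]]
for q in np.linspace(t.min(),t.max(),12): 
    k=abs(t-q)<.006; print(round(q,3),round(np.ptp(e[k]),4))
print("cam",ray("top",(0,0))[0],"press~",at("top",(313,222),.026),"yoke",at("top",(313,280),.044))
E
```

```text
[ 13  12  49  26 298]
pin [ 0.4341 -0.1921] [-0.4033  0.9151] -0.04987714767554419 0.06052476994489763 113.7869959305129
-0.05 0.0187
-0.04 0.0176
-0.03 0.0123
-0.02 0.0123
-0.01 0.0125
0.0 0.0159
0.01 0.0099
0.02 0.0095
0.03 0.0099
0.04 0.0097
0.05 0.0093
0.061 0.0093
cam [0.4562 0.044  0.9789] press~ [0.6173 0.0552 0.026 ] yoke [0.4933 0.0539 0.044 ]
```

View pics/c0.png

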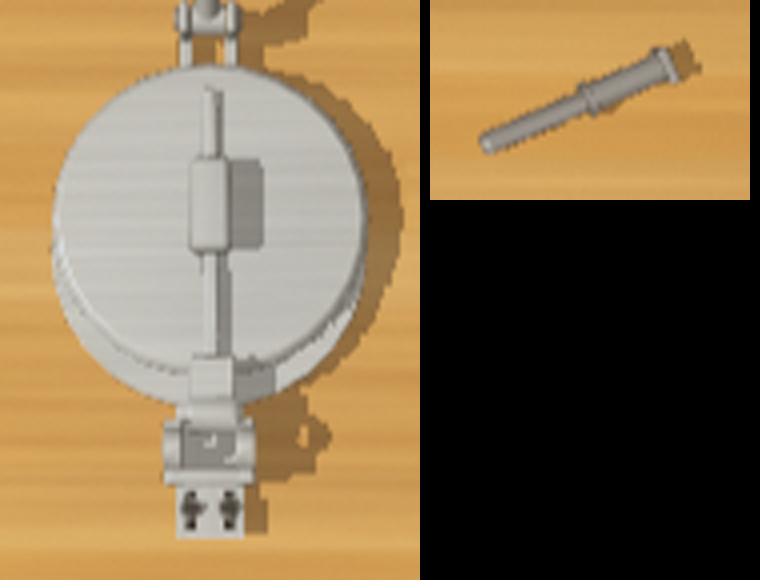

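The crop shows the plate pad at full-frame pixel (312,216) and the knuckle block at (313,260), short of the ears near (312,276). The pin is as described, with its collar near (432,303). I move above the press for a wrist look.

Units first: shifts go in shares of 60 cm and turns go in shares of pi rad. So 57.3 cm / 60 = 0.955, 37.5 cm / 60 = 0.625, -0.343 rad / 3.1416 = -0.1092.

servo_tool --pt "0.625 0.955 -0.0333 -0.1092" --pt "0.625 0.955 -0.0833 -0.1092" --pt "0.625 0.955 -0.0833 -0.1092" --pt "0.625 0.955 -0.0833 -0.1092" --pt "0.625 0.955 -0.0833 -0.1092" --pt "0.625 0.955 -0.0833 -0.1092" --pt "0.625 0.955 -0.0833 -0.1092" --pt "0.625 0.955 -0.0833 -0.1092" --pt "0.625 0.955 -0.0833 -0.1092" --pt "0.625 0.955 -0.0833 -0.1092" --pt "0.625 0.955 -0.0833 -0.1092" --pt "0.625 0.955 -0.0833 -0.1092" --pt "0.625 0.955 -0.0833 -0.1092" --pt "0.625 0.955 -0.0833 -0.1092" --pt "0.625 0.955 -0.0833 -0.1092" --pt "0.625 0.955 -0.0833 -0.1092" --pt "0.625 0.955 -0.1333 -0.1092" --pt "0.625 0.955 -0.1333 -0.1092" --pt "0.625 0.955 -0.1333 -0.1092" --pt "0.625 0.955 -0.1333 -0.1092"

```text
time: 1.77
ee_pos: [0.5601, 0.0281, 0.1512]
tcp_rot: [-178.9, 0.1, 2.4]
wrist_force: [0.1, -0.1, 0.8]
opening: 0.0854
grasp_force: 0.0
```

```bash
python3 - <<'E'
from h import *
np.set_printoptions(precision=4,suppress=True)
o=get_obs(); im=camera("wrist")[:,:,::-1]; cv2.imwrite("pics/w1.png",im); np.save("o1.npy",o,allow_pickle=True)
print(o["time"],o["ee_pos"],o["tcp_rot"],o["wrist_force"])
E
```

```text
1.7667 [0.5601 0.0281 0.1512] [-178.8766    0.1148    2.3556] [ 0.0556 -0.0962  0.764 ]
```

View pics/w1.png

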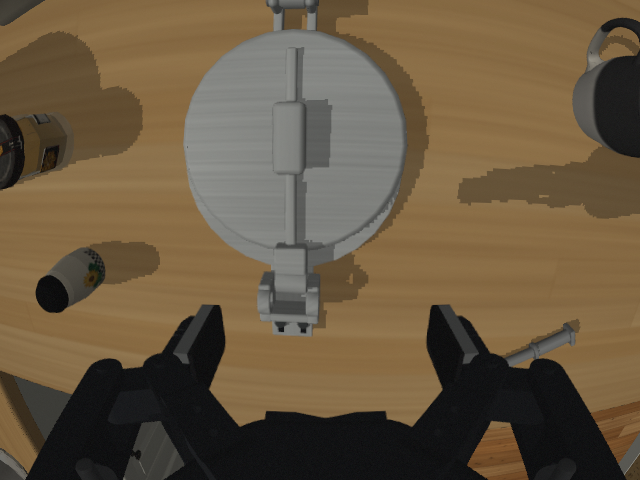

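The wrist view shows the pad at x 273–306, y 101–174 px, the yoke ears at (265,298) and (314,298), the web at y≈318 and the knuckle block around (291,262). I zoom on the pad and yoke.

```bash
python3 - <<'E'
from h import *
im=cv2.imread("pics/w1.png")
a=cv2.resize(im[235:345,245:335],None,fx=5,fy=5,interpolation=cv2.INTER_CUBIC)
b=cv2.resize(im[90:185,255:325],None,fx=4,fy=4,interpolation=cv2.INTER_CUBIC)
c=np.zeros((550,760,3),np.uint8); c[:,:450]=a; c[:380,460:740]=b
cv2.imwrite("pics/c1.png",c)
E
```

```text
(no output)
```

View pics/c1.png

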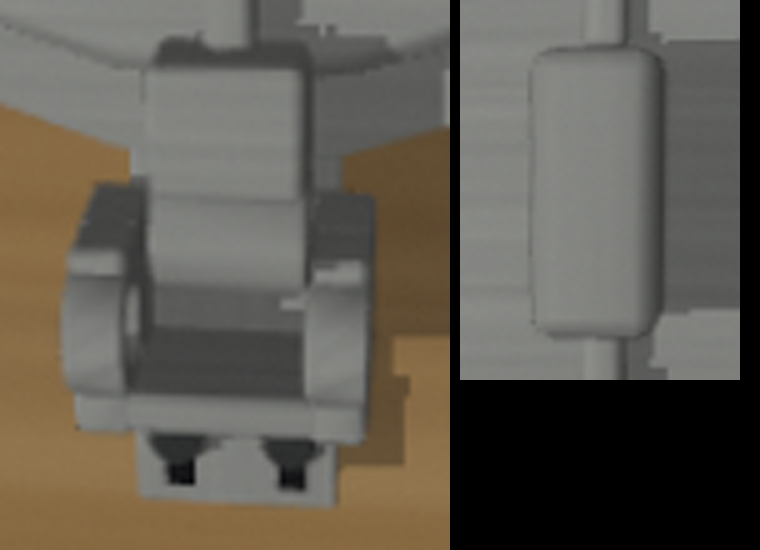

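The crop shows the knuckle nearly in the yoke (its rear edge at crop y≈285) and the web line at crop y≈430–440. I convert these pixels to world points.

```bash
python3 - <<'E'
from h import *
np.set_printoptions(precision=4,suppress=True)
o=np.load("o1.npy",allow_pickle=True).item()
Y=lambda x,y:(245+x/5,235+y/5)
P=lambda x,y:(255+(x-460)/4,90+y/4)
f=lambda n,p,z:print(n,at("wrist",p,z,o)[:2])
for n,p in dict(padTL=P(532,48),padTR=P(655,48),padBL=P(534,335),padBR=P(657,335)).items(): f(n,p,.046)
for n,p in dict(earLin=Y(125,320),earLout=Y(63,320),earRin=Y(305,330),earRout=Y(372,330)).items(): f(n,p,.044)
f("ear front shoulderL",Y(98,250),.036);f("ear rear L",Y(100,397),.036)
for n,p in dict(webL=Y(78,430),webR=Y(365,440),scrL=Y(140,497),scrR=Y(335,505)).items(): f(n,p,.02)
f("knuckle L",Y(152,240),.051-.011);f("knuckle R",Y(303,240),.040);f("kn rear",Y(228,285),.04)
# base/plate circle: contour of grey
f("levL",(274,5),.03);f("levR",(316,5),.03)
print("top pad",at("top",(260+209/4,165+205/4),.046), "top yoke",at("top",(260+209/4,165+447/4),.044))
im=cv2.imread("pics/top0.png");print(im[222,313])
# plate circle on wrist
g=cv2.imread("pics/w1.png"); h=cv2.cvtColor(g,cv2.COLOR_BGR2HSV); m=(h[...,1]<40)&(h[...,2]>90); m[:25]=0;m[260:]=0;m[:,:170]=0;m[:,430:]=0
# upper arc = plate rim at z .026 ; cast leftmost/topmost boundary
e=[]
for r in range(60,215,3):
    xs=np.where(m[r,170:430])[0]+170
    if len(xs): e.append(at("wrist",(xs[0],r),.026,o)[:2])
for c in range(215,380,3):
    ys=np.where(m[:,c])[0]
    if len(ys): e.append(at("wrist",(c,ys[0]),.026,o)[:2])
e=np.array(e)
from scipy.optimize import least_squares
s=least_squares(lambda q:np.hypot(*(e-q[:2]).T)-q[2],[.61,.05,.085],loss="soft_l1",f_scale=.001); print("plate circ",s.x)
E
```

```text
padTL [0.6506 0.0684]
padTR [0.6509 0.048 ]
padBL [0.602 0.067]
padBR [0.6026 0.046 ]
earLin [0.5057 0.0703]
earLout [0.505  0.0801]
earRin [0.5057 0.0426]
earRout [0.5063 0.0324]
ear front shoulderL [0.5135 0.0757]
ear rear L [0.4868 0.0761]
webL [0.4702 0.0832]
webR [0.4717 0.0332]
scrL [0.4571 0.0726]
scrR [0.4579 0.038 ]
knuckle L [0.5177 0.0665]
knuckle R [0.5191 0.0434]
kn rear [0.5107 0.0548]
levL [0.7234 0.0733]
levR [0.7234 0.0436]
top pad [0.6261 0.0566 0.046 ] top yoke [0.5    0.0555 0.044 ]
[182 189 191]
plate circ [0.6211 0.0569 0.0841]
```

```bash
python3 -c "
from workcell import *
o=get_obs();print(o['time'],o['ee_pos'],o['tcp_rot'])"
```

```text
1.8167 [0.56041908 0.02783585 0.15216266] [-1.78877995e+02  1.57549929e-02  2.32918985e+00]
```

Scaled: -8.2 cm / 60 = -0.1367, 6.5 cm / 60 = 0.1083, -0.023 rad / 3.1416 = -0.0073.

servo_tool --pt "0.05 0.0333 -0.0333 -0.0073" --pt "0.1083 0.0475 -0.0833 -0.0073" --pt "0.1083 0.0475 -0.1367 -0.0073" --pt "0.1083 0.0475 -0.1367 -0.0073" --pt "0.1083 0.0475 -0.1367 -0.0073" --pt "0.1083 0.0475 -0.1367 -0.0073" --pt "0.1083 0.0475 -0.1367 -0.0073"

```text
time: 2.4
ee_pos: [0.6274, 0.0393, 0.0727]
tcp_rot: [-178.1, -0.2, 2.8]
wrist_force: [0.1, 0.6, 1.1]
opening: 0.0853
grasp_force: 0.0
```

```bash
python3 -c "
from workcell import *
o=get_obs();print(o['time'],o['ee_pos'],o['tcp_rot'],o['wrist_force'])"
```

```text
2.4 [0.62738072 0.03928267 0.07272267] [-178.11982859   -0.19533565    2.78869468] [0.10974218 0.60038935 1.05468614]
```

servo_tool --pt "0 0 0 0" --pt "0 0 0 0" --pt "0 0 0 0" --pt "0 0 0 0"

```text
time: 2.73
ee_pos: [0.6269, 0.0397, 0.07]
tcp_rot: [-178.1, -0.0, 2.8]
wrist_force: [0.4, 0.7, 0.2]
opening: 0.0853
grasp_force: 0.0
```

```bash
python3 -c "
from workcell import *
o=get_obs();print(o['time'],o['ee_pos'],o['tcp_rot'],o['q'],o['qd'],o['wrist_force'])"
```

```text
2.7333 [0.62686113 0.03969388 0.0700108 ] [-1.78118256e+02 -1.91212433e-02  2.82613907e+00] [  2.76952211  15.46697934   4.22562109  78.74138064   1.88176191
 179.94335249] [ 0.02770308  0.44335136 -0.0438     -0.13842158 -0.06829156 -0.08632266] [0.35548745 0.7026251  0.22051349]
```

Joint 6 is at its limit, so I use the half-turned grasp instead.

Scaled: 1.7 cm / 60 = 0.0283, 1 cm / 60 = 0.0167, 2.4 rad / 3.1416 = 0.7639.

servo_tool --pt "0 0.0083 0 0.0382" --pt "0 0.0167 0 0.0764" --pt "-0.0033 0.0283 0 0.1146" --pt "-0.0033 0.0283 0 0.1528" --pt "-0.0033 0.0283 0 0.191" --pt "-0.0033 0.0283 0 0.2292" --pt "-0.0033 0.0283 0 0.2674" --pt "-0.0033 0.0283 0 0.3056" --pt "-0.0033 0.0283 0 0.3438" --pt "-0.0033 0.0283 0 0.382" --pt "-0.0033 0.0283 0 0.4202" --pt "-0.0033 0.0283 0 0.4584" --pt "-0.0033 0.0283 0 0.4966" --pt "-0.0033 0.0283 0 0.5348" --pt "-0.0033 0.0283 0 0.573" --pt "-0.0033 0.0283 0 0.6112" --pt "-0.0033 0.0283 0 0.6494" --pt "-0.0033 0.0283 0 0.6875" --pt "-0.0033 0.0283 0 0.7257" --pt "-0.0033 0.0283 0 0.7639"

```text
time: 4.4
ee_pos: [0.6247, 0.0568, 0.0694]
tcp_rot: [-178.1, 0.0, 140.7]
wrist_force: [0.3, 0.8, 0.4]
opening: 0.0851
grasp_force: 0.0
```

Scaled: 0.71 rad / 3.1416 = 0.226.

servo_tool --pt "0 0 0 0.0382" --pt "0 0 0 0.0764" --pt "0 0 0 0.1146" --pt "0 0 0 0.1528" --pt "0 0 0 0.191" --pt "0 0 0 0.226" --pt "0 0 0 0.226" --pt "0 0 0 0.226"

```text
time: 5.07
ee_pos: [0.6247, 0.0567, 0.0694]
tcp_rot: [-178.1, 0.0, -179.2]
wrist_force: [0.2, 0.2, -0.0]
opening: 0.085
grasp_force: 0.0
```

```bash
python3 -c "
from workcell import *
o=get_obs();print(o['time'],o['ee_pos'],o['tcp_rot'],o['q'],o['qd'],o['wrist_force'])"
```

```text
5.0667 [0.62471142 0.05674957 0.06941966] [-1.78116816e+02  4.03530597e-02 -1.79177736e+02] [ 6.04417424 15.51555888  4.21903619 78.83474829 -1.87903814  5.22472651] [-0.07101312  0.21435979  0.13550197  0.04078942 -0.03963172  1.56911027] [ 0.23412617  0.23402322 -0.04157503]
```

Scaled: -3.9 cm / 60 = -0.065, -3.5 cm / 60 = -0.0583.

servo_tool --pt "0 0 -0.0333 0" --pt "0 0 -0.0583 0" --pt "0 0 -0.065 0" --pt "0 0 -0.065 0"

```text
time: 5.4
ee_pos: [0.6239, 0.0566, 0.029]
tcp_rot: [-178.1, -0.1, -179.1]
wrist_force: [-0.3, 0.4, 0.1]
opening: 0.085
grasp_force: 0.0
```

servo_tool --pt "0 0 0 0" --pt "0 0 0 0" --pt "0 0 0 0" --pt "0 0 0 0" --pt "0 0 0 0" --pt "0 0 0 0" --pt "0 0 0 0" --pt "0 0 0 0" --pt "0 0 0 0" --pt "0 0 0 0" --claw 1 --force 25

```text
time: 6.23
ee_pos: [0.6251, 0.057, 0.031]
tcp_rot: [-178.1, 0.1, -179.0]
wrist_force: [-0.5, 1.7, 6.1]
opening: 0.0214
grasp_force: 25.8
```

Scaled: -1.2 cm / 60 = -0.02, -1.1 cm / 60 = -0.0183.

servo_tool --pt "-0.0017 0.0005 0.0013 0" --pt "-0.005 0.001 0.0017 0" --pt "-0.0083 0.0017 0.0017 0" --pt "-0.0117 0.0017 0.0017 0" --pt "-0.015 0.0017 0.0017 0" --pt "-0.0167 0.0017 0.0017 0" --pt "-0.0183 0.0017 0.0017 0" --pt "-0.02 0.0017 0.0017 0" --pt "-0.02 0.0017 0.0017 0"

```text
time: 6.98
ee_pos: [0.6124, 0.0577, 0.0312]
tcp_rot: [-178.1, 0.0, -179.0]
wrist_force: [0.7, -0.1, -1.7]
opening: 0.0213
grasp_force: 24.7
```

```bash
python3 - <<'E'
from h import *
o=get_obs(); im=camera("wrist")[:,:,::-1]; cv2.imwrite("pics/w2.png",im); np.save("o2.npy",o,allow_pickle=True)
print(o["time"],o["ee_pos"],o["tcp_rot"],o["wrist_force"],o["opening"])
E
```

```text
6.9833 [0.61244301 0.05771812 0.03115024] [-1.78113858e+02  6.70311844e-03 -1.78980645e+02] [ 0.70251413 -0.08317471 -1.72268977] 0.021326195369162342
```

View pics/w2.png

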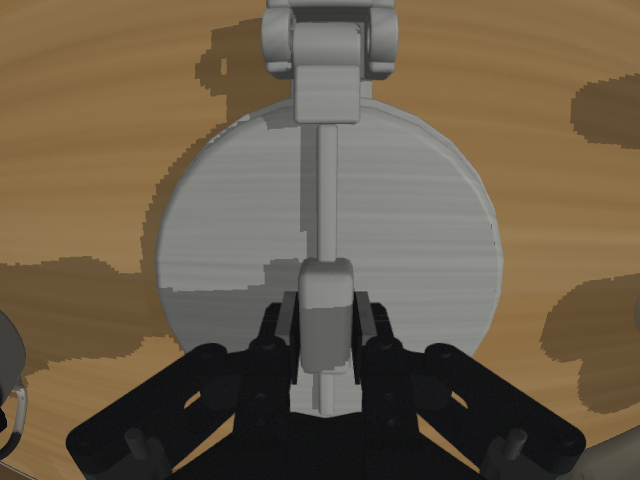

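The knuckle (u 295–360) is now between the ears (inner faces at about 291 and 369). I draw on gently until it butts on the web.

servo_tool --pt "-0.0008 0 0 0" --pt "-0.0017 0 0 0" --pt "-0.0025 0 0 0" --pt "-0.0033 0 0 0" --pt "-0.0033 0 0 0"

```text
time: 7.45
ee_pos: [0.6106, 0.0577, 0.0312]
tcp_rot: [-178.1, 0.0, -179.0]
wrist_force: [1.7, -0.3, -1.8]
opening: 0.0215
grasp_force: 24.5
```

Scaled: -0.15 cm / 60 = -0.0025, -0.1 cm / 60 = -0.0017.

servo_tool --pt "-0.0008 0 0 0" --pt "-0.0017 0 0 0" --pt "-0.0025 0 0 0" --pt "-0.0025 0 0 0"

```text
time: 7.78
ee_pos: [0.6091, 0.0577, 0.0313]
tcp_rot: [-178.1, 0.0, -179.0]
wrist_force: [1.1, -0.2, -1.9]
opening: 0.0213
grasp_force: 24.5
```

Scaled: -0.1 cm / 60 = -0.0017, -0.05 cm / 60 = -0.0008.

servo_tool --pt "-0.0008 0 0 0" --pt "-0.0017 0 0 0" --pt "-0.0017 0 0 0"

```text
time: 8.03
ee_pos: [0.6081, 0.0577, 0.0312]
tcp_rot: [-178.1, 0.0, -179.0]
wrist_force: [0.9, 0.5, -2.2]
opening: 0.0214
grasp_force: 24.5
```

Scaled: -0.1 cm / 60 = -0.0017, -0.08 cm / 60 = -0.0013.

servo_tool --pt "-0.0007 0 0 0" --pt "-0.0013 0 0 0" --pt "-0.0017 0 0 0"

```text
time: 8.28
ee_pos: [0.6072, 0.0577, 0.0313]
tcp_rot: [-178.1, 0.0, -179.0]
wrist_force: [1.4, -0.6, -1.8]
opening: 0.0213
grasp_force: 24.5
```

Scaled: -0.1 cm / 60 = -0.0017, -0.08 cm / 60 = -0.0013.

servo_tool --pt "-0.0007 0 0 0" --pt "-0.0013 0 0 0" --pt "-0.0017 0 0 0"

```text
time: 8.53
ee_pos: [0.6067, 0.0577, 0.0315]
tcp_rot: [-178.1, 0.1, -179.0]
wrist_force: [4.4, 0.7, -3.2]
opening: 0.0215
grasp_force: 24.5
```

Scaled: -0.1 cm / 60 = -0.0017, -0.08 cm / 60 = -0.0013.

servo_tool --pt "-0.0007 0 0 0" --pt "-0.0013 0 0 0" --pt "-0.0017 0 0 0"

```text
time: 8.78
ee_pos: [0.6066, 0.0578, 0.0317]
tcp_rot: [-178.1, 0.2, -179.0]
wrist_force: [8.9, 0.6, -4.9]
opening: 0.0212
grasp_force: 24.5
```

The plate is butted on the web (8.9 N at standstill). I relax, release and look from above the yoke.

Scaled: 0.12 cm / 60 = 0.002, 0.06 cm / 60 = 0.001.

servo_tool --pt "0.001 0 0 0" --pt "0.002 0 -0.0008 0" --pt "0.002 0 -0.0008 0"

```text
time: 9.03
ee_pos: [0.6067, 0.0577, 0.0311]
tcp_rot: [-178.1, 0.1, -179.0]
wrist_force: [3.0, -0.9, -0.6]
opening: 0.0216
grasp_force: 26.5
```

servo_tool --pt "0 0 0 0" --pt "0 0 0 0" --pt "0 0 0 0" --pt "0 0 0 0" --claw 0

```text
time: 9.37
ee_pos: [0.6062, 0.0577, 0.0307]
tcp_rot: [-178.1, 0.0, -179.0]
wrist_force: [0.8, 0.7, -0.5]
opening: 0.0691
grasp_force: 0.0
```

Scaled: 9 cm / 60 = 0.15, 8 cm / 60 = 0.1333.

servo_tool --pt "0 0 0.0333 0" --pt "0 0 0.0833 0" --pt "-0.0417 0 0.1333 0" --pt "-0.0583 0 0.15 0" --pt "-0.0583 0 0.15 0" --pt "-0.0583 0 0.15 0"

```text
time: 9.87
ee_pos: [0.5717, 0.0578, 0.1214]
tcp_rot: [-178.1, 0.1, -179.0]
wrist_force: [-0.2, -0.6, -0.4]
opening: 0.085
grasp_force: 0.0
```

```bash
python3 - <<'E'
from h import *
o=get_obs(); im=camera("wrist")[:,:,::-1]; cv2.imwrite("pics/w3.png",im); np.save("o3.npy",o,allow_pickle=True)
print(o["time"],o["ee_pos"],o["tcp_rot"],o["wrist_force"],o["opening"])
print(pix("wrist",[.5,.0565,.04],o),pix("wrist",[.608,.0575,.046],o))
u,v=np.int32(pix("wrist",[.505,.0565,.04],o)); 
x0,y0=max(u-75,0),max(v-75,0); c=im[y0:y0+150,x0:x0+200]; print(x0,y0); cv2.imwrite("pics/c3.png",cv2.resize(c,None,fx=4,fy=4,interpolation=cv2.INTER_CUBIC))
E
```

```text
9.8667 [0.57170651 0.05778318 0.12141721] [-1.78122952e+02  1.27450087e-01 -1.78974419e+02] [-0.19536529 -0.56746444 -0.40073492] 0.08503797999071637
[330.17302119 132.90025784] [327.9587435  300.75312071]
255 66
```

View pics/c3.png

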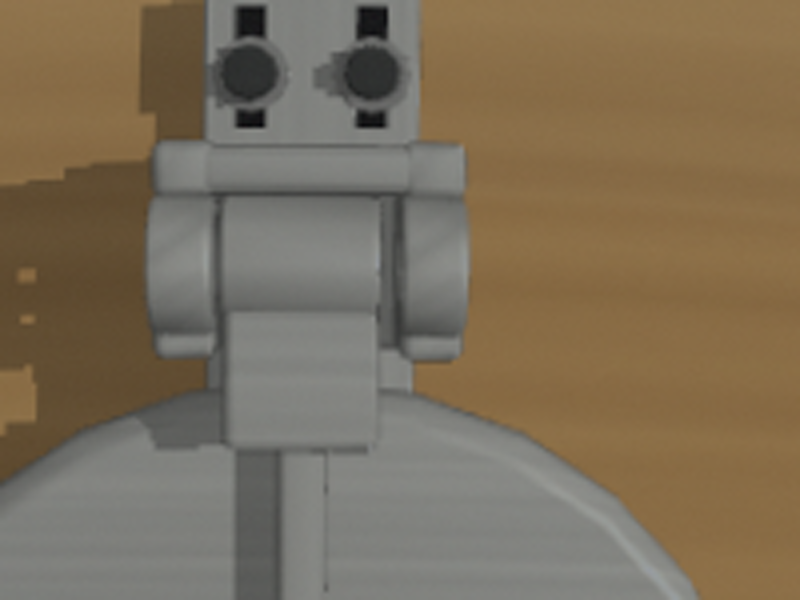

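The knuckle is seated in the yoke against the web and spans crop u 222–380. The ear barrels span v 195–336, with outer faces at u 150 and 468.

```bash
python3 - <<'E'
from h import *
np.set_printoptions(precision=4,suppress=True)
o=np.load("o3.npy",allow_pickle=True).item()
C=lambda x,y:(255+x/4,66+y/4)
f=lambda n,p,z:print(n,at("wrist",p,z,o)[:2])
print("cam",ray("wrist",(320,240),o)[0])
for n,p,z in [("L rear",C(182,195),.0326),("L front",C(182,335),.0326),("R rear",C(435,195),.0326),("R front",C(435,338),.0326),
 ("kn rear",C(300,196),.040),("L in",C(212,265),.044),("L out",C(150,265),.044),("R in",C(402,265),.044),("R out",C(468,265),.044),("knL",C(222,250),.041),("knR",C(380,250),.041),
 ("webL",C(160,143),.036),("webR",C(462,143),.036)]: f(n,p,z)
E
```

```text
cam [0.4911 0.0609 0.2644]
L rear [0.4892 0.0379]
L front [0.5112 0.0381]
R rear [0.4883 0.0767]
R front [0.5107 0.0774]
kn rear [0.4892 0.0562]
L in [0.4997 0.0435]
L out [0.4997 0.0344]
R in [0.499  0.0714]
R out [0.4987 0.0811]
knL [0.4975 0.0448]
knR [0.497  0.0682]
webL [0.4812 0.0348]
webR [0.4802 0.0804]
```

Scaled: -27.2 cm / 60 = -0.4533, -12.8 cm / 60 = -0.2133, -1.173 rad / 3.1416 = -0.3734.

servo_tool --pt "-0.0333 -0.05 0 -0.0382" --pt "-0.0667 -0.1 0 -0.0764" --pt "-0.1 -0.15 0 -0.1146" --pt "-0.1333 -0.2 0 -0.1528" --pt "-0.1667 -0.2667 0 -0.191" --pt "-0.2 -0.3333 0 -0.2292" --pt "-0.2133 -0.4 0 -0.2674" --pt "-0.2133 -0.4533 0 -0.3056" --pt "-0.2133 -0.4533 0 -0.3438" --pt "-0.2133 -0.4533 0 -0.3734" --pt "-0.2133 -0.4533 0 -0.3734" --pt "-0.2133 -0.4533 0 -0.3734" --pt "-0.2133 -0.4533 0 -0.3734"

```text
time: 11.0
ee_pos: [0.4434, -0.214, 0.1199]
tcp_rot: [-178.1, -0.0, 114.0]
wrist_force: [-0.0, 0.7, 0.8]
opening: 0.0853
grasp_force: 0.0
```

```bash
python3 - <<'E'
from h import *
np.set_printoptions(precision=4,suppress=True)
o=get_obs(); im=camera("wrist")[:,:,::-1]; cv2.imwrite("pics/w4.png",im); np.save("o4.npy",o,allow_pickle=True)
print(o["time"],o["ee_pos"],o["tcp_rot"],o["q"])
h=cv2.cvtColor(im,cv2.COLOR_RGB2HSV if 0 else cv2.COLOR_BGR2HSV)
m=((h[...,1]<70)&(h[...,2]>60)).astype(np.uint8)
a=pix("wrist",[.434+.05*.4033*-1,-.192+.05*.9151,.01],o); b=pix("wrist",[.434,-.192,.01],o); print(a,b)
n,l,s,c=cv2.connectedComponentsWithStats(m); k=l[int(a[1]),int(a[0])]; print(k,s[k])
if k:
    P=np.argwhere(l==k)[:,::-1]; W=np.array([at("wrist",p,.01,o)[:2] for p in P]); mu=W.mean(0); d=np.linalg.svd(W-mu)[2][0]; d*=np.sign(d[1]); t=(W-mu)@d; e=(W-mu)@[-d[1],d[0]]
    print(mu,d,np.degrees(np.arctan2(d[1],d[0])),t.min(),t.max())
    for q in np.arange(t.min(),t.max(),.004):
        j=abs(t-q)<.002; print(round(q,4),round(e[j].min(),4),round(e[j].max(),4)) if j.any() else 0
    print("nose",mu+d*t.max())
E
```

```text
11.0 [ 0.4434 -0.214   0.1199] [-178.0626   -0.0256  114.0221] [-24.9235  -2.3388  -9.7069  83.9239  -1.444   41.0703]
[331.8355 128.2118] [331.2883 200.2909]
26 [ 315  110   29  158 3144]Traceback (most recent call last):
  File "<stdin>", line 10, in <module>
  File "h.py", line 14, in at
    o,d=ray(n,uv,obs); return o+d*(z-o[2])/d[2]
        ~~~^^^^^^^^^^
  File "h.py", line 5, in ray
    c=get_calibration(n); u=np.array(uv,float)
ValueError: time passes only in moves, steps and waits
```

View pics/w4.png

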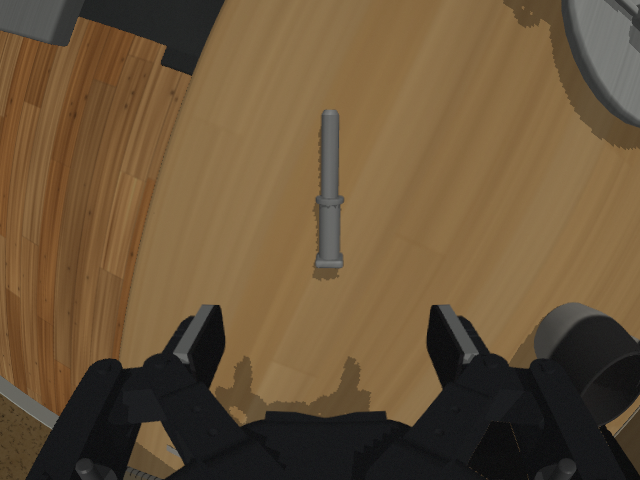

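The picture shows the pin nearly vertical: nose tip at (330,110), collar front at (331,199), head end at (329,268). I cache the calibration and measure it.

```bash
sed -i 's/^import numpy as np, cv2/import numpy as np, cv2, functools\nget_calibration=functools.cache(get_calibration)/' h.py; python3 - <<'E'
from h import *
np.set_printoptions(precision=4,suppress=True)
o=np.load("o4.npy",allow_pickle=True).item(); im=cv2.imread("pics/w4.png")
h=cv2.cvtColor(im,cv2.COLOR_BGR2HSV)
m=((h[...,1]<70)&(h[...,2]>60)).astype(np.uint8)
n,l,s,c=cv2.connectedComponentsWithStats(m); k=l[150,331]
P=np.argwhere(l==k)[:,::-1]
for lo,hi in((118,190),(205,250)):
    C=[]
    for r in range(lo,hi,3):
        x=P[P[:,1]==r,0]; a=at("wrist",(x.min()-.5,r),.01,o)[:2]; b=at("wrist",(x.max()+.5,r),.01,o)[:2]; C.append(np.r_[(a+b)/2,np.hypot(*(a-b))])
    C=np.array(C); d=np.linalg.svd(C[:,:2]-C[:,:2].mean(0))[2][0]; d*=np.sign(d[1])
    print(C[:,:2].mean(0),np.degrees(np.arctan2(d[1],d[0])),"width",np.median(C[:,2]))
for n,p,z in(("nose",(330,110),.01),("collar",(331,197),.017),("headend",(329,268),.015)): print(n,at("wrist",p,z,o)[:2])
E
```

```text
[ 0.4192 -0.1621] 113.39155911505667 width 0.012112103056715895
[ 0.4402 -0.2098] 114.19902815604355 width 0.014928522762104424
nose [ 0.4076 -0.1354]
collar [ 0.4324 -0.1885]
headend [ 0.4527 -0.2372]
```

Scaled: -11.4 cm / 60 = -0.19, -10.5 cm / 60 = -0.175.

servo_tool --pt "-0.0028 0.0017 -0.0667 0" --pt "-0.0028 0.0017 -0.1333 0" --pt "-0.0028 0.0017 -0.175 0" --pt "-0.0028 0.0017 -0.19 0" --pt "-0.0028 0.0017 -0.19 0" --pt "-0.0028 0.0017 -0.19 0"

```text
time: 11.55
ee_pos: [0.4422, -0.2132, 0.0078]
tcp_rot: [-178.1, 0.1, 113.9]
wrist_force: [-0.1, 0.1, 1.1]
opening: 0.0855
grasp_force: 0.0
```

servo_tool --pt "0 0 0 0" --pt "0 0 0 0" --pt "0 0 0 0" --pt "0 0 0 0" --pt "0 0 0 0" --pt "0 0 0 0" --pt "0 0 0 0" --pt "0 0 0 0" --pt "0 0 0 0" --pt "0 0 0 0" --pt "0 0 0 0" --pt "0 0 0 0" --claw 1 --force 50

```text
time: 12.55
ee_pos: [0.442, -0.2134, 0.0073]
tcp_rot: [-178.1, 0.1, 113.8]
wrist_force: [-1.7, 1.7, 6.1]
opening: 0.0126
grasp_force: 48.8
```

The opening of 12.6 mm is less than the 15 mm grip, so the fingers pinch above the axis. I open, go lower and close again.

Scaled: -0.4 cm / 60 = -0.0067, -0.2 cm / 60 = -0.0033.

servo_tool --pt "0 0 0 0" --pt "0 0 0 0" --pt "0 0 -0.0033 0" --pt "0 0 -0.0067 0" --pt "0 0 -0.0067 0" --claw 0.4

```text
time: 12.97
ee_pos: [0.4414, -0.2131, 0.0021]
tcp_rot: [-178.1, -0.0, 113.8]
wrist_force: [-0.0, 0.6, 0.2]
opening: 0.0511
grasp_force: 0.0
```

servo_tool --pt "0 0 0 0" --pt "0 0 0 0" --pt "0 0 0 0" --pt "0 0 0 0" --pt "0 0 0 0" --pt "0 0 0 0" --pt "0 0 0 0" --pt "0 0 0 0" --claw 1 --force 50

```text
time: 13.63
ee_pos: [0.4419, -0.2133, 0.003]
tcp_rot: [-178.1, 0.0, 113.8]
wrist_force: [0.6, 0.6, 2.7]
opening: 0.013
grasp_force: 48.8
```

```bash
python3 - <<'E'
from h import *
o=get_obs(); im=camera("wrist")[:,:,::-1]; cv2.imwrite("pics/w5.png",im); np.save("o5.npy",o,allow_pickle=True)
print(o["time"],o["ee_pos"],o["tcp_rot"],o["wrist_force"],o["opening"])
E
```

```text
13.6333 [ 0.4418529  -0.21329894  0.00296248] [-1.78126191e+02  4.41949414e-02  1.13811250e+02] [0.62562187 0.63052985 2.71624588] 0.012986393594309767
```

View pics/w5.png

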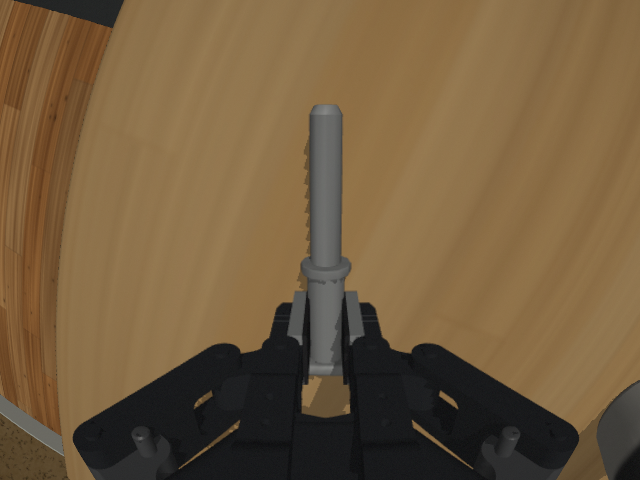

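The pin is held square by its grip, vertical in the image from nose (326,105) to head (322,370). I lift it and bring it in front of the near ear.

Scaled: 14.7 cm / 60 = 0.245, 5.98 cm / 60 = 0.0997, -0.396 rad / 3.1416 = -0.1261.

servo_tool --pt "0 0 0.0167 0" --pt "0 0 0.05 -0.0127" --pt "0.0167 0.05 0.0667 -0.0318" --pt "0.0417 0.1 0.0667 -0.0637" --pt "0.0667 0.15 0.0667 -0.0955" --pt "0.0833 0.2 0.0667 -0.1261" --pt "0.0997 0.2333 0.05 -0.1261" --pt "0.0997 0.245 0.0377 -0.1261" --pt "0.0997 0.245 0.0377 -0.1261" --pt "0.0997 0.245 0.0377 -0.1261" --pt "0.0997 0.245 0.0377 -0.1261" --pt "0.0997 0.245 0.0377 -0.1261"

```text
time: 14.68
ee_pos: [0.5015, -0.0673, 0.026]
tcp_rot: [-178.1, 0.0, 91.1]
wrist_force: [-0.8, -0.5, -1.1]
opening: 0.013
grasp_force: 49.0
```

```bash
python3 - <<'E'
from h import *
np.set_printoptions(precision=4,suppress=True)
o=get_obs(); im=camera("wrist")[:,:,::-1]; cv2.imwrite("pics/w6.png",im); np.save("o6.npy",o,allow_pickle=True)
print(o["time"],o["ee_pos"],o["tcp_rot"],o["wrist_force"],o["opening"])
for p in([.4999,.033,.0326],[.4999,.018,.0326],[.4999,.033,.044]): print(pix("wrist",p,o))
c=im[20:290,180:460]; cv2.imwrite("pics/c6.png",cv2.resize(c,None,fx=2.2,fy=2.2,interpolation=cv2.INTER_CUBIC))
E
```

```text
14.6833 [ 0.5015 -0.0673  0.026 ] [-178.1458    0.0471   91.0547] [-0.783  -0.457  -1.1065] 0.013038933204683852
[325.4417  64.5709]
[324.6664 105.0083]
[324.311   59.7341]
```

View pics/c6.png

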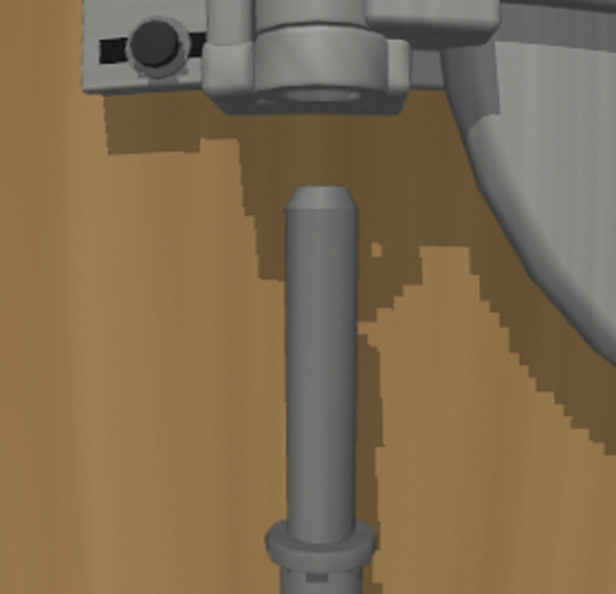

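Pin and ear are in line to within about 1–2 mm: pin axis at crop u≈321, ear barrel centre at ≈319. That was my last permitted picture, so I read the hole's edges as numbers.

```bash
python3 - <<'E'
from h import *
g=cv2.cvtColor(cv2.imread("pics/w6.png"),cv2.COLOR_BGR2GRAY)
print("     "+" ".join(f"{u:3d}" for u in range(270,372,2)))
for v in range(30,73,2): print(v,"  "+" ".join(f"{x:3d}" for x in g[v,270:372:2]))
E
```

```text
270 272 274 276 278 280 282 284 286 288 290 292 294 296 298 300 302 304 306 308 310 312 314 316 318 320 322 324 326 328 330 332 334 336 338 340 342 344 346 348 350 352 354 356 358 360 362 364 366 368 370
30   136 136  95 123 131 134 135 137 136 135 122 110  72  82 109 113 114 115 116 102  90  86  71  61  61  60  61  61  60  59  61  60  60  71  71  92 102 101  82  73  72  73  72  74  75  75  78  81  81  81  82
32   137 137 106 123 131 135 135 136 135 134 122 109  71  83 100  97  77  59  59  77 104 114 122 130 137 148 156 159 158 153 140 137 123 115 108 101  76  61  65  66  61  61  62  61  62  62  63  64  64  63  63
34    98  93 100 123 132 134 134 136 136 133 122 108  72  72  63  69  91 112 124 134 140 145 150 153 154 154 155 155 149 148 146 144 143 139 135 132 130 130 118 100  75  58  60  60  61  60  59  59  59  60  61
36    29  27  98 122 131 134 134 136 136 134 121 109  71  64 110 114 116 119 121 128 131 137 140 144 147 148 151 151 148 144 142 139 137 135 131 127 125 121 120 120 117 113  89  60  59  59  60  59  59  59  59
38    27  26 102 123 130 133 134 133 134 133 123 112  83  91
[... 3001 characters left out ...]
2  63  63  61  60  60  63  61  61  60  60  60  59  61  64  80  86  85  84
68    86  86  87  86  74  62  61  60  60  62  60  60  61  60  61  61  61  61  61  61  61  60  61  61  61  61  61  60  60  61  60  60  60  60  60  60  59  61  60  61  60  60  60  61  60  62  62  85  86  85  84
70    85  87  86  86  85  79  59  61  61  60  60  60  61  59  60  61  61  62  60  60  60  61  61  60  60  60  62  61  60  60  61  60  60  62  61  60  61  59  60  61  61  59  60  60  61  60  74  84  86  85  85
72    86  87  86  86  86  85  82  75  71  73  73  72  75  76  77  77  77  77  77  78  79  82  80  81  82  82  82  81  81  80  78  78  77  75  76  74  74  74  74  73  73  72  73  71  72  79  85  84  86  85  86
```

The hole interior centres at u≈325, the ear barrel at 325.5 and the pin at 326, so they are lined up. I advance, feeling for contact.

servo_tool --pt "-0.0002 0.0083 -0.0005 0" --pt "-0.0003 0.0167 -0.0005 0" --pt "-0.0005 0.0233 -0.0005 0" --pt "-0.0005 0.0267 -0.0005 0" --pt "-0.0007 0.03 -0.0005 0" --pt "-0.0007 0.0333 -0.0005 0" --pt "-0.0007 0.0367 -0.0005 0" --pt "-0.0007 0.0367 -0.0005 0"

```text
time: 15.4
ee_pos: [0.5012, -0.0439, 0.0251]
tcp_rot: [-178.1, 0.0, 91.1]
wrist_force: [0.5, 0.2, -1.9]
opening: 0.0129
grasp_force: 49.0
```

Scaled: 0.5 cm / 60 = 0.0083, 0.45 cm / 60 = 0.0075.

servo_tool --pt "0 0.0025 0 0" --pt "-0.0002 0.005 0 0" --pt "-0.0002 0.0075 0 0" --pt "-0.0002 0.0083 0 0" --pt "-0.0002 0.0083 0 0"

```text
time: 15.82
ee_pos: [0.5011, -0.0392, 0.0251]
tcp_rot: [-178.1, 0.0, 91.1]
wrist_force: [0.0, 1.0, -1.0]
opening: 0.0127
grasp_force: 49.0
```

Scaled: 0.24 cm / 60 = 0.004, 0.16 cm / 60 = 0.0027.

servo_tool --pt "0 0.0013 0 0" --pt "0 0.0027 0 0" --pt "0 0.004 0 0" --pt "0 0.004 0 0"

```text
time: 16.15
ee_pos: [0.501, -0.0369, 0.0251]
tcp_rot: [-178.1, 0.0, 91.1]
wrist_force: [0.9, -1.5, -1.7]
opening: 0.0127
grasp_force: 49.0
```

Scaled: 0.24 cm / 60 = 0.004, 0.16 cm / 60 = 0.0027.

servo_tool --pt "0 0.0013 0 0" --pt "0 0.0027 0 0" --pt "0 0.004 0 0" --pt "0 0.004 0 0"

```text
time: 16.48
ee_pos: [0.501, -0.0345, 0.025]
tcp_rot: [-178.1, 0.1, 91.1]
wrist_force: [-1.1, -2.2, -1.4]
opening: 0.0131
grasp_force: 48.9
```

Scaled: 0.24 cm / 60 = 0.004, 0.16 cm / 60 = 0.0027.

servo_tool --pt "0 0.0013 0 0" --pt "0 0.0027 0 0" --pt "0 0.004 0 0" --pt "0 0.004 0 0"

```text
time: 16.82
ee_pos: [0.501, -0.032, 0.0251]
tcp_rot: [-178.1, 0.0, 91.1]
wrist_force: [-1.5, -2.3, -2.5]
opening: 0.0125
grasp_force: 48.9
```

Scaled: 0.18 cm / 60 = 0.003, 0.12 cm / 60 = 0.002.

servo_tool --pt "0 0.001 0 0" --pt "0 0.002 0 0" --pt "0 0.003 0 0" --pt "0 0.003 0 0"

```text
time: 17.15
ee_pos: [0.501, -0.0302, 0.0251]
tcp_rot: [-178.1, 0.0, 91.1]
wrist_force: [-1.5, -3.5, -1.8]
opening: 0.0128
grasp_force: 48.9
```

Scaled: 0.5 cm / 60 = 0.0083, 0.48 cm / 60 = 0.008.

servo_tool --pt "0 0.002 0 0" --pt "0 0.004 0 0" --pt "-0.0002 0.006 0 0" --pt "-0.0002 0.008 0 0" --pt "-0.0002 0.0083 0 0"

```text
time: 17.57
ee_pos: [0.501, -0.025, 0.0251]
tcp_rot: [-178.1, 0.0, 91.1]
wrist_force: [-0.9, -2.7, -0.9]
opening: 0.0131
grasp_force: 48.9
```

servo_tool --pt "0 0.002 0 0" --pt "0 0.004 0 0" --pt "-0.0002 0.006 0 0" --pt "-0.0002 0.008 0 0" --pt "-0.0002 0.0083 0 0"

```text
time: 17.98
ee_pos: [0.5009, -0.02, 0.0251]
tcp_rot: [-178.1, 0.0, 91.1]
wrist_force: [-0.0, -1.3, -1.4]
opening: 0.0127
grasp_force: 48.9
```

Scaled: 0.4 cm / 60 = 0.0067, 0.3 cm / 60 = 0.005.

servo_tool --pt "0 0.0017 0 0" --pt "0 0.0033 0 0" --pt "-0.0002 0.005 0 0" --pt "-0.0002 0.0067 0 0" --pt "-0.0002 0.0067 0 0"

```text
time: 18.4
ee_pos: [0.5008, -0.016, 0.0251]
tcp_rot: [-178.1, 0.0, 91.1]
wrist_force: [-0.8, -1.4, -2.1]
opening: 0.0126
grasp_force: 48.8
```

Scaled: 0.3 cm / 60 = 0.005, 0.24 cm / 60 = 0.004.

servo_tool --pt "0 0.0013 0 0" --pt "0 0.0027 0 0" --pt "0 0.004 0 0" --pt "0 0.005 0 0" --pt "0 0.005 0 0"

```text
time: 18.82
ee_pos: [0.5007, -0.0131, 0.0251]
tcp_rot: [-178.1, 0.0, 91.1]
wrist_force: [-0.3, -1.1, -3.5]
opening: 0.0128
grasp_force: 48.8
```

Scaled: 0.3 cm / 60 = 0.005, 0.24 cm / 60 = 0.004.

servo_tool --pt "0 0.0013 0 0" --pt "0 0.0027 0 0" --pt "-0.0002 0.004 0 0" --pt "-0.0002 0.005 0 0" --pt "-0.0002 0.005 0 0"

```text
time: 19.23
ee_pos: [0.5007, -0.0103, 0.0251]
tcp_rot: [-178.1, 0.0, 91.1]
wrist_force: [0.4, -2.9, -2.6]
opening: 0.0127
grasp_force: 48.8
```

Scaled: 0.7 cm / 60 = 0.0117, 0.6 cm / 60 = 0.01.

servo_tool --pt "0 0.0017 0 0" --pt "0 0.0033 0 0" --pt "-0.0002 0.005 0 0" --pt "-0.0002 0.0067 0 0" --pt "-0.0002 0.0083 0 0" --pt "-0.0002 0.01 0 0" --pt "-0.0002 0.0117 0 0" --pt "-0.0002 0.0117 0 0"

```text
time: 19.9
ee_pos: [0.5006, -0.003, 0.0251]
tcp_rot: [-178.1, 0.0, 91.1]
wrist_force: [0.7, -2.3, -2.7]
opening: 0.0128
grasp_force: 48.8
```

Scaled: 0.8 cm / 60 = 0.0133, 0.7 cm / 60 = 0.0117.

servo_tool --pt "0 0.002 0 0" --pt "0 0.004 0 0" --pt "-0.0002 0.006 0 0" --pt "-0.0002 0.008 0 0" --pt "-0.0002 0.01 0 0" --pt "-0.0002 0.0117 0 0" --pt "-0.0003 0.0133 0 0" --pt "-0.0003 0.0133 0 0"

```text
time: 20.57
ee_pos: [0.5004, 0.0051, 0.0251]
tcp_rot: [-178.1, 0.0, 91.1]
wrist_force: [1.0, -1.3, -2.9]
opening: 0.0128
grasp_force: 48.8
```

Scaled: 0.2 cm / 60 = 0.0033, 0.15 cm / 60 = 0.0025.

servo_tool --pt "0 0.0008 0 0" --pt "0 0.0017 0 0" --pt "0 0.0025 0 0" --pt "0 0.0033 0 0" --pt "0 0.0033 0 0"

```text
time: 20.98
ee_pos: [0.5004, 0.0068, 0.0251]
tcp_rot: [-178.1, 0.0, 91.1]
wrist_force: [-0.7, -1.5, -2.5]
opening: 0.0129
grasp_force: 48.8
```

Scaled: 0.15 cm / 60 = 0.0025, 0.1 cm / 60 = 0.0017.

servo_tool --pt "0 0.0008 0 0" --pt "0 0.0017 0 0" --pt "0 0.0025 0 0" --pt "0 0.0025 0 0"

```text
time: 21.32
ee_pos: [0.5003, 0.0078, 0.0251]
tcp_rot: [-178.1, 0.1, 91.1]
wrist_force: [0.3, -5.5, -1.8]
opening: 0.0132
grasp_force: 48.8
```

Scaled: 0.08 cm / 60 = 0.0013, 0.04 cm / 60 = 0.0007.

servo_tool --pt "0 0.0007 0 0" --pt "0 0.0013 0 0" --pt "0 0.0013 0 0" --pt "0 0.0013 0 0"

```text
time: 21.65
ee_pos: [0.5003, 0.0079, 0.0251]
tcp_rot: [-178.1, 0.2, 91.1]
wrist_force: [-0.1, -8.7, -1.4]
opening: 0.013
grasp_force: 48.8
```

```bash
python3 - <<'E'
from h import *
o=get_obs(); im=camera("wrist")[:,:,::-1]; cv2.imwrite("pics/w7.png",im)
print(o["time"],o["ee_pos"],o["wrist_force"])
g=cv2.cvtColor(im,cv2.COLOR_BGR2GRAY)
for y in(.028,.0295,.033): print(pix("wrist",[.5,y,.0426],o))
v,u=np.int32(pix("wrist",[.5,.031,.0426],o))[::-1]
for r in range(v-16,v+24,2): print(r," ".join(f"{x:3d}" for x in g[r,u-40:u+42:4]), " col0",u-40)
E
```

```text
21.65 [0.5003055  0.00785601 0.02506657] [-0.11798305 -8.67832708 -1.43506361]
[323.92518375 284.69163764]
[323.99487114 281.07280317]
[324.16011609 272.49897922]
261 114 111 110  87 109 117 127 124 130 136 138 136 129 124 121 109  96  86 130 118  84  col0 284
263 109 100  86  79 109 118 127 127 128 135 138 135 130 125 120 109  94  79 100  88  84  col0 284
265 114 113 112  82 109 118 128 127 126 133 136 136 130 123 118 108  94  78  83  83  84  col0 284
267 115 111 111  81  89 118 126 130 126 130 136 135 130 123 117 107  92  83  83  83  84  col0 284
269 113 112 112  81  73  93 127 130 127 127 135 133 129 122 114  97  71  83  83  84  83  col0 284
271 114 112 113  81  84  75  90 116 123 123 133 131 124 116 103  75  63  83  83  83  83  col0 284
273 113 112 113  92  83  74  92 100 103  90 106 107 103 101  92  67  69  84  83  84  84  col0 284
275 115 112 112 114  83  79  91 100 102  75  75 100 101  97  90  66  78  83  82  84  83  col0 284
277 114 112 112 113  83  81  79  98 101 100 103 102  98  95  86  66  82  82  84  85  84  col0 284
279 114 112 112 113  83  80  80  80  92  99 102  99  92
[... 322 characters left out ...]
  84  col0 284
287 114 112 112 113  84  82  80  93 102 107 108 106 103  96  82  67  83  84  83  82  83  col0 284
289 115 112 112 112  84  81  80  93 102 106 108 105 103  96  81  68  82  84  82  84  84  col0 284
291 114 112 112  87  79  77  78  94 103 105 108 106 102  96  81  55  77  77  78  84  83  col0 284
293 114 112 111  86  86  86  76  93 102 106 107 106 103  96  81  41  87  87  88  83  85  col0 284
295 115 112 112  87  86  88  77  93 103 106 108 106 103  95  80  32  87  86  86  84  83  col0 284
297 115 112 113  87  87  86  76  92 102 106 107 106 103  96  81  27  86  86  87  83  82  col0 284
299 115 111 108  85  86  87  27  92 102 105 108 106 103  95  82  23  86  87  86  84  83  col0 284
```

The collar (rows 273–279) sits directly against the ear (ends at row 272) with no stem showing, and the push stalls at 8.7 N. I relax, open part way and withdraw upward.

Scaled: -0.08 cm / 60 = -0.0013, -0.04 cm / 60 = -0.0007.

servo_tool --pt "0 -0.0007 0 0" --pt "0 -0.0013 0 0" --pt "0 -0.0013 0 0"

```text
time: 21.95
ee_pos: [0.5003, 0.0078, 0.0251]
tcp_rot: [-178.1, 0.1, 91.1]
wrist_force: [-0.5, -5.5, -3.5]
opening: 0.0133
grasp_force: 48.8
```

servo_tool --pt "0 0 0 0" --pt "0 0 0 0" --pt "0 0 0 0" --pt "0 0 0 0" --pt "0 0 0 0" --claw 0.62

```text
time: 22.37
ee_pos: [0.5005, 0.0085, 0.0253]
tcp_rot: [-178.1, 0.0, 91.1]
wrist_force: [0.5, -0.1, -0.7]
opening: 0.0325
grasp_force: 0.0
```

Scaled: 11 cm / 60 = 0.1833, 8 cm / 60 = 0.1333.

servo_tool --pt "0 0 0.0167 0" --pt "0 0 0.0417 0" --pt "0 0 0.0833 0" --pt "0 -0.0333 0.1333 0" --pt "0 -0.0833 0.1833 0" --pt "0 -0.0833 0.1833 0" --pt "0 -0.0833 0.1833 0"

```text
time: 22.95
ee_pos: [0.5014, -0.0429, 0.1378]
tcp_rot: [-178.4, 0.1, 91.0]
wrist_force: [0.1, 0.5, -0.5]
opening: 0.032
grasp_force: 0.0
```

```bash
python3 - <<'E'
from h import *
o=get_obs(); im=camera("wrist")[:,:,::-1]; cv2.imwrite("pics/w8.png",im)
print(o["time"],o["ee_pos"],o["wrist_force"],o["opening"])
g=cv2.cvtColor(im,cv2.COLOR_BGR2GRAY)
a=pix("wrist",[.5005,.033,.0426],o); b=pix("wrist",[.5005,.033-.05,.0426],o); print("ear/collar",a,"head end",b)
u=int(a[0])
for r in range(int(a[1])-16,int(b[1])+14,2): print(r," ".join(f"{x:3d}" for x in g[r,u-32:u+34:4]))
# mug, honey, salt and plate: compare top views outside of arm
t=camera("top")[:,:,::-1]; cv2.imwrite("pics/top1.png",t); d=cv2.absdiff(t,cv2.imread("pics/top0.png")).max(2)
for n,(x,y,w,h) in dict(mug=(418,150,50,60),honey=(175,190,40,40),salt=(195,258,32,30)).items(): print(n,(d[y:y+h,x:x+w]>40).mean())
E
```

```text
22.95 [ 0.50143028 -0.04287306  0.13780113] [ 0.11529145  0.50242999 -0.52538516] 0.03204708575560333
ear/collar [330.3762906  125.51590916] head end [328.831176   202.01545632]
109 105 117 131 124  58  99  72  86  87  86  68  99  98  93  97  97  75
111 131 129 132 128  96 117 141 160 157 144 130 123 125 127  97  98  75
113 131 133 143 142 100 116 128 141 142 134 124 112 111 123  98  98  73
115 119 130 141 140 101 118 126 140 143 132 126 108 109 127  96  96  70
117  83 126 138 137 102 121 126 138 142 131 124 104 116 127  82  79  66
119  85 124 133 132 103 119 128 134 141 132 121 104 112 129  84  83  73
121  86 126 128 126 103 119 131 129 138 132 120 103 106 128  84  83  80
123  86 105 108  99 105 121 130 128 136 131 117 102  92 107  84  84  82
125  85  81  75  75  79  67  67  74  74  74  74  68  73  82  85  83  81
127  85  83  82  82  82  69  99  76  78 102  74  70  85  84  85  84  83
129 107 105 105  82  82  69  99  75  85 100  92  72  84  84  85  83  83
131 119 118 114  82  83  71  83  83  86  82  76  65  83  84  83  85  82
133 120 117 114  82  83  77  68  96 100  78  70  77  84  8
[... 2307 characters left out ...]
21 119 119
199 120 117 113 117 113  91  89  93  94  95  98  96  85 119 119 119 120
201 119 117 114 117 116  90  90  91  72  72  73  77  85 119 121 119 119
203 120 116 113 117 116 119 121 121  84  82  81  83  86 119 120 119 120
205 120 115 114 117 116 118 122 120  83  82  80  84 114 119 120 119 119
207 119 116 114 118 116 118 122 120  84  82  80  83 114 120 120 119 119
209 119 116 114 117 117 118 122 108  84  81  81  83 114 120 120 119 119
211 120 116 114 117 116 118 122  85  84  80  81  83  85 119 119 119 120
213 118 116 114 117 116 118 122  84  84  80  80  82  84 119 120 120 119
215 118 116 114 117 116 118 122  85  83  81  81  83  84 119 120 119 120
mug 0.4483333333333333
honey 0.0
salt 0.0
```

```bash
python3 - <<'E'
from h import *
a=cv2.imread("pics/top0.png");b=cv2.imread("pics/top1.png")
p=a[152:212,416:470]; r=cv2.matchTemplate(b[130:235,395:490],p,cv2.TM_CCOEFF_NORMED); print(cv2.minMaxLoc(r))
for n,i in(("0",a),("1",b)):
    g=cv2.cvtColor(i,cv2.COLOR_BGR2GRAY); print(n); [print(v," ".join(f"{x:3d}" for x in g[v,408:480:3])) for v in range(150,216,5)]
q=a[185:260,270:355]; print("plate shift",cv2.minMaxLoc(cv2.matchTemplate(b[170:290,260:365],a[195:240,298:330],cv2.TM_CCOEFF_NORMED)))
o=get_obs(); print(o["ee_pos"],at("top",(443,185),.097))
E
```

```text
(-0.22692082822322845, 0.6109912395477295, (41, 40), (21, 21))
0
150 159 161 161 161 159 159 157 158 158 159 158 159 158 158 159 158 158 158  31  30  28  28  27  27
155 157 156 156 156 157 157 157 156 144 155 156 156 157 156 156 156 155 156 155  30  30  28  28  26
160 155 155 155 155 155 156  43  50  55  51 151 153 155 154 154 154 154 155 154 154  29  28  28  27
165 165 166 166 166 165 138 123 121  63  56  52  52  93  75 129 116 110 110 109 160 112  27  26  26
170 166 165 166 166 166 135 142 112  55  53  43  38  38  39  40  40  39  58 111 111 111  96  28  25
175 168 168 167 167 167 167 203  47  43  41  41  40  42  38  43  41  40  40  41 108 109 109  73  27
180 163 162 162 161 163 146  49  58  43  43  41  42  41  40  38  45  44  41  41  52 108 109 107  72
185 161 160 159 159 159  49  49  59  48  47  47  46  44  42  38  47  46  42  40  44 104 104 103 103
190 167 166 166 165 166  49  48  49  48  48  47  47  45  44  41  38  46  43  40  53 107 104 105 105
195 170 170 171 171 171  57  50  49  48  50  47  47  46  44  41  40  46  41  54 111 112 110 110 109
200 171 171 171 171 172 112  50  49
[... 1217 characters left out ...]
7 127 125 124 122 103 116 144 133 133 130 131 129
195 149 150 148 147 147 146 146 145 144 143 143 141 140 139 139 138 138 118 153 144 143 143 142 142
200 159 158 157 156 156 155 154 154 153 153 152 151 152 150 149 148 148 102 118 153 153 153 151 151
205 165 164 164 164 163 163 163 162 162 160 160 159 159 158 159 157 157  98 118 165 160 158 158 158
210 171 170 169 169 169 168 168 167 166 167 166 166 165 165 165 164 163 127 118 176 166 165 165 164
215 174 173 174 173 173 171 173 172 171 171 171 170 170 169 169 169 169 139 117 181 170 169 168 168
plate shift (-0.31276971101760864, 0.9351949691772461, (53, 42), (38, 33))
[ 0.50023166 -0.04167604  0.13504209] [ 0.68223799 -0.20434287  0.097     ]
```

The visible part of the mug is unchanged pixel for pixel (the arm hides the rest), the honey jar and salt shaker have not moved, and the plate is drawn back about 17 mm. Handing in.

```bash
python3 -c "
from workcell import *
print(job_done())"
```

```text
the job is handed in; nothing more can be done
None
```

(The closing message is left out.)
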